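# Tighten a router collet nut by hand, then by wrench

### The arm

A 7-joint arm with a two-finger parallel gripper is mounted at the origin on the work surface. World frame = base frame: x ahead of the robot, y to its left, z up, the work surface at z = 0. Lengths are in m, angles in degrees, forces in N, time in s.
With the tool pointing down it reaches from about 0.35 to 0.9 m from the base axis. Payload 19.9 kg.
Tool frame: the origin (TCP) lies on the centre line of the jaws, within the pads' length; the fingertips stand 17 mm ahead of it and the grasp point (between the pads) lies 2 mm behind it (manip.tip_reach is the distance from the TCP to the fingertips, in m); z points along the fingers, y is the line along which they close (so a half turn about z gives the same grasp; the last joint's range is limited). The gripper opens to 94 mm and grips with 3 to 60 N. Pads are 16 mm wide; open, the fingers measure 119 mm over their backs; the gripper's body (75 mm by 177 mm) begins 78 mm behind the grasp point.
Start: joints at [-78.409, 23.915, -0.59, 92.452, 0.269, 63.638, -3.037], TCP at [0.151, 0.606, 0.222] pointing down, gripper open.
Joint ranges: [-161.28, 161.28], [-22.2, 115.67], [-73.04, 71.86], [3.21, 147.25], [-68.34, 248.33], [10.77, 114.83], [-161.83, 161.83]. Speed limits (degrees/s): [108.29, 108.29, 136.94, 136.94, 172.46, 172.46, 172.46].

### API

Orientations are given as a 3x3 rotation matrix whose columns are the frame's x, y, z axes.
In Python, from plant import manip gives the robot as it stands.
- The arm moves only by the tool drive_tool, never from a script. Its argument "motion" is a list that holds one entry, the list of rows, each a list of 4 numbers: the shift along the tool's x, y, z in mm, then the turn about the tool's z in degrees. A call has 1 to 10 rows; each row is the pose to reach, as a shift and turn from the pose commanded when the call began, along the tool's axes at that moment; what a row does not reach only later rows make up. A row lasts 1/12 s, in which the tool goes at most 41.7 mm and 7.16 degrees, less where a joint would pass 70% of its speed; a pose out of reach is approached as far as the arm can. A call with a gripper value outside its range is refused whole. "fingers" is the opening, from -1 (shut) to 1 (fully open), so that 0 is half open, set as the call begins (left out, the last holds). The fingers move at their own pace and stop on an object; "grip_force" is the grip in N (left out, the last holds). Time passes only in rows, so rows that repeat a pose let the fingers close. It gives the time, the measured TCP pose, the force, the opening and the grip force at its end, in the units of the state.
- manip.sense(): the state, without advancing time (a new reading comes with each control period).
- manip.snapshot(name): name is "side" or "top" or "wrist"; returns the picture (400x640x3 uint8, red, green, blue); there is no depth.
- manip.camera_info(name): a dict with "vfov" (degrees; the focal length in pixels is half the picture's height over the tangent of half this angle, whatever the lens; pixels are square), "cx", "cy" (the principal point, pixels), "cam_to_world" (4x4, takes a point from camera to world coordinates); the wrist camera has in their place "mount" (4x4, takes a point from camera to tool coordinates, whose origin is the TCP and whose axes are the flange's). Camera axes: x right, y down, z forward; pixel columns grow to the right and rows downward; lengths in m; the calibration is good to about 2 mm. A picture is of the moment at which its call begins: read the wrist's pose just before it. camera_info takes no time and is no camera call.
- manip.finish_job(): hands the job in; it is judged then, once.
The state is a dict: "time_s": time; "q": joint angles; "qd": joint speeds; "joint_torque": joint torques, N m; "tool_pos": TCP position; "orientation": TCP orientation; "ft_force": force on the tool from outside, world axes, zero at the start; "ft_torque": the same for the moment, N m; "gripper_width": finger opening in m; "gripper_force": force on a finger pad.
Only numpy, scipy, OpenCV 4.12 (cv2) and the standard library are available. Lean on these libraries where they do the work, as an engineer would, in place of code of your own. Each camera call takes 0.05 s, during which the arm holds its last target. There are 200 camera calls.

### The job

Slide the router's spindle lock fully to its locked end (the one with the crossbar), then turn the collet nut clockwise with the fingers until the rib on its top points at the short mark on the plate. Take the open-ended wrench out of its rest, set its jaws fully on the nut flat on the plate and let go; then take it again near the far end of its handle and pull it round clockwise until the rib reaches the long mark, where the nut is tight. Finally draw the wrench off the nut and leave it lying low and flat, clear of the nut, with the lock still engaged and the other things on the bench where they were.

Things in the scene. Friction and masses are not known exactly. Their poses are not given: they have to be found in the camera images.
- nut_center (a point): Steel hex collet nut on the router plate. Point: on its vertical axis at the plate's top (z = 6 mm); frame turns with the nut. Hexagon 36 mm across flats, 41.6 across corners, 2 to 26 mm above the plate; flats face +y and -y, a corner points to +x under a raised pointer rib (4 mm wide, top 30 mm above the plate). A fixed router bit, up to 19 mm thick, rises to 56 mm above the plate.
- nut (a joint): Angle of the nut, rad; grows clockwise seen from above (tightening), stays where it is left, 0.3 N m of friction. Starts between 0 and 0.4. At 1.3 the rib points at the short dark mark on the plate (finger-tight); at 2.0 at the long dark mark, where the nut is at its stop (tight).
- lock_top (a point): Spindle lock: black block on a dark steel track on the router plate. Point: centre of the block's top, 60 mm above the bench. +y is the sliding direction to the locked end; the block is 20 mm along y, 28 mm along x, 40 mm high. The track under it is 14 mm high, 40 mm wide, 100 mm long; a low steel crossbar (12 mm high) stands on the plate just past its locked end.
- lock (a joint): Position of the lock, m: 0 at the free end, 0.05 at the locked end (the end with the crossbar).
- plate: Aluminium router plate, fixed on the bench: origin under its centre; 240 mm along its x, 300 mm along y, 6 mm thick. Nut axis at x = +30 mm, y = 0; lock track centred at x = -20, y = +115 mm, along x with its locked end at +x. The long mark lies at plate angle 0 (+x) from the nut's axis, the short one at +0.7 rad.
- wrench: Steel open-ended wrench lying flat, 12 mm thick, 350 g. Origin: jaw centre, underside; z up; jaws open to +x. Jaw gap 38.5 mm, from x = -22 (its back) to +26 mm (flared tips); head 65 mm wide; shank 22 mm wide, x = -38 to -183 mm. Centre of mass near x = -58. Fits the nut when its x axis is the nut frame's x axis turned by a multiple of 60 degrees, within about 7 degrees.
- wrench_end (a point): Point on the wrench near the far end of the handle, at x = -150 mm, mid-thickness, 6 mm above its underside.
- rest: Low dark wooden rest, fixed on the bench: two 16 mm high, 14 mm wide sides, 30 mm apart, from x = -57 to +43 mm in its frame, and an end piece at x = -67. At first the wrench's handle lies on the bench between the sides, its jaw centre at x = +124 mm: only its head and its neck, back to x = -80 mm of the wrench, are free to grip.
- stapler: Grey stapler with a press button, bystander, 150 x 36 x 56 mm, origin under its centre.
- tape_gun: Orange tape gun, bystander, about 170 x 56 x 106 mm, origin under its centre.
- rasp: Steel wood rasp with a wooden handle, bystander, 305 x 28 x 24 mm, lying along its x, origin near mid-length.
- wedge_a: Yellow plastic wedge, bystander, 100 x 36 x 24 mm, origin under its centre.
- wedge_b: The other, equal yellow wedge, bystander.
- mug: Blue enamel mug, bystander, 82 mm wide, 90 mm high, handle at its +y, origin under its centre.
- dish: Round stainless parts dish, bystander, 120 mm wide, 28 mm high, origin under its centre.
Things that resemble listed ones, but are neither listed nor needed, are in the scene too. Of the things shaped like the wrench, the steel one is meant.

How it is judged (in metres and radians):
On the way, in this order (a step that is already met when the one before it is completed fails the run):
1. the spindle lock is slid to within 6 mm of its locked end, the nut not yet turned to the short mark (value of joint lock above 0.044 m and value of joint nut below 0.7 rad), for 0.1 s.
2. the nut is turned by the fingers to the short mark (joint between 1.1 and 1.5), lock still engaged (value of joint nut between 1.1 and 1.5 rad and contact force between the fingers and nut above 0.5 N and value of joint lock above 0.042 m), for 0.05 s.
3. the wrench is flat on the plate with its jaw centre within 7 mm of the nut's axis, and the fingers have let go of it, the nut not yet tight (horizontal distance between wrench and nut_center below 0.007 m and height (world z) of wrench below 0.015 m and angle between wrench's own z axis and vertical below 0.15 rad and contact force between the fingers and wrench below 0.2 N and value of joint nut below 1.75 rad), for 0.2 s.
4. the fingers, within 50 mm of the handle's far-end point, pull the wrench round until the nut is tight (joint above 1.88) (value of joint nut above 1.88 rad and contact force between the fingers and wrench above 0.5 N and horizontal distance between wrench and nut_center below 0.01 m and horizontal distance between the grasp point and wrench_end below 0.05 m), for 0.05 s.
At the end, for the whole second after the job is handed in: The nut is tight (joint above 1.86), the lock engaged (above 0.042), and the wrench is off the nut (jaw centre more than 38 mm from the nut's axis), lying flat (within 0.2 rad) and low (under 30 mm), at rest (value of joint nut above 1.86 rad and value of joint lock above 0.042 m and horizontal distance between wrench and nut_center above 0.038 m and height (world z) of wrench below 0.03 m and angle between wrench's own z axis and vertical below 0.2 rad and linear speed of wrench below 0.01 m/s); the robot touches nothing.
It fails at once if the fingers grip the nut past the finger-tight range (joint above 1.65) (contact force between the fingers and nut above 1 N and value of joint nut above 1.65 rad).
It fails at once if the wrench is used on the nut before it is finger-tight (joint below 1.05) (contact force between wrench and nut above 1 N and value of joint nut below 1.05 rad).
It fails at once if a bystander is moved more than 40 mm or tipped (distance of any of stapler, tape_gun, rasp, wedge_a, wedge_b, mug, dish from where it was at the start of the episode above 0.04 m or angle between mug's own z axis and vertical above 0.5 rad).
It also fails if it takes over 64 s, if anything falls off the work surface, if the arm or the gripper's body presses on something with over 40 N, if the wrist force passes 120 N, or if a joint passes its speed limit or range.

## Working session

There is one attempt and no reset: what is moved stays moved. The work goes in short steps, Python scripts to look and compute and a tool call to move; the robot and the scene stay as the last step left them, time stands still between calls to the robot, and variables do not carry over. Pictures are saved under pics/ and viewed, at most 10 in all, crops included, and the job is handed in when it is done.

Besides the shell and the picture viewer there is one more tool, called after "Request:" by a JSON object that holds its "api" and its "payload". drive_tool: Moves the arm, as the interface text tells. Its arguments: {"type":"object","properties":{"motion":{"type":"array"},"fingers":{"type":"number"},"grip_force":{"type":"number"}},"required":["motion"]}

```bash
mkdir -p pics; ls
python3 - <<'E'
from plant import manip
import cv2,numpy as np
s=manip.sense(); print(s['time_s'],s['tool_pos'],s['orientation'],s['gripper_width'])
for n in('top','side'):
    im=manip.snapshot(n); cv2.imwrite(f'pics/{n}0.png',im[:,:,::-1]); print(n,manip.camera_info(n))
print(manip.camera_info('wrist'))
E
```

```text
pics
0.0 [0.15077512 0.60616762 0.22183623] [[-9.70433893e-01  2.41366965e-01 -2.16130219e-04]
 [ 2.41367048e-01  9.70433151e-01 -1.20330120e-03]
 [-8.06972297e-05 -1.21989098e-03 -9.99999253e-01]] 0.09418735153718073
top {'vfov': 43.85776876838648, 'cx': 319.76674946419416, 'cy': 198.01505342905122, 'cam_to_world': array([[ 0.00565437, -0.99511671,  0.09854323,  0.34547177],
       [-0.99986544, -0.00410868,  0.0158813 , -0.00513224],
       [-0.01539886, -0.09861977, -0.99500604,  1.81635927],
       [ 0.        ,  0.        ,  0.        ,  1.        ]])}
side {'vfov': 47.833260751210275, 'cx': 319.77955432629994, 'cy': 193.54451766958593, 'cam_to_world': array([[-0.99692791, -0.06771433,  0.03936385,  0.45494522],
       [-0.07745499,  0.77762677, -0.62393696,  1.07440006],
       [ 0.01163909, -0.62506909, -0.78048265,  1.39799367],
       [ 0.        ,  0.        ,  0.        ,  1.        ]])}
{'vfov': 67.07923350512264, 'cx': 322.8414622590902, 'cy': 203.3047310168209, 'mount': array([[-1.67786178e-04, -9.62779104e-01, -2.70289418e-01,
         7.99915184e-02],
       [ 9.99999937e-01, -7.71122772e-05, -3.46088571e-04,
         2.72140703e-04],
       [ 3.12364212e-04, -2.70289459e-01,  9.62779056e-01,
        -1.60899930e-01],
       [ 0.00000000e+00,  0.00000000e+00,  0.00000000e+00,
         1.00000000e+00]])}
```

View pics/top0.png

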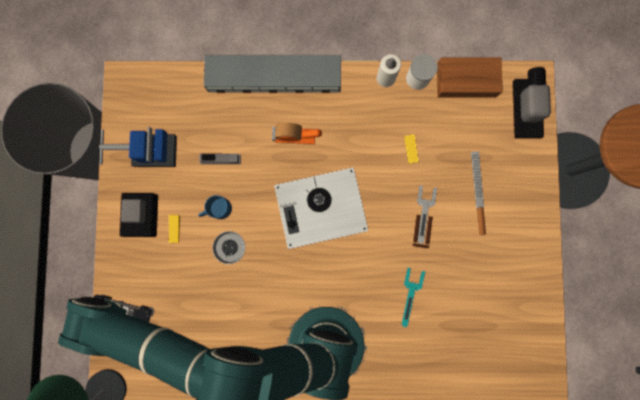

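View pics/side0.png

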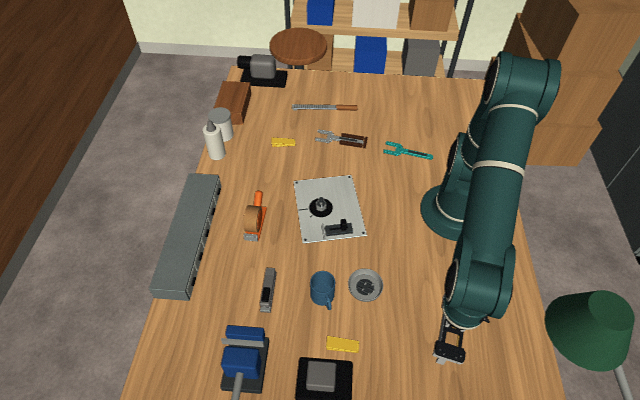

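The top view shows the plate around (322,207), with the nut at (318,200) and the lock at (290,218). The steel wrench is at (425,195) with its rest at (423,230), and the teal one at (413,290) is a decoy.

```bash
cat > h.py <<'E'
import numpy as np,cv2
from plant import manip
def cam(n,s=None):
    i=manip.camera_info(n); f=200/np.tan(np.radians(i['vfov']/2))
    if n=='wrist':
        T=np.eye(4);T[:3,:3]=s['orientation'];T[:3,3]=s['tool_pos'];T=T@i['mount']
    else: T=i['cam_to_world']
    return f,i['cx'],i['cy'],np.array(T)
def ray(c,px,z):
    f,cx,cy,T=c; px=np.atleast_2d(px).astype(float)
    d=np.c_[(px[:,0]-cx)/f,(px[:,1]-cy)/f,np.ones(len(px))]@T[:3,:3].T
    o=T[:3,3]; return o+d*((z-o[2])/d[:,2])[:,None]
def proj(c,p):
    f,cx,cy,T=c; q=(np.atleast_2d(p)-T[:3,3])@T[:3,:3]
    return np.c_[cx+f*q[:,0]/q[:,2],cy+f*q[:,1]/q[:,2]]
def shift(p,yaw=None):
    """tool shift mm to world point p; yaw = wanted world angle (deg) of tool y axis (mod 180)"""
    s=manip.sense();R=np.array(s['orientation']);d=R.T@(np.array(p)-s['tool_pos'])*1000
    t=0
    if yaw is not None:
        cur=np.degrees(np.arctan2(R[1,1],R[0,1])); t=-((yaw-cur+90)%180-90)
    return np.round(d,1),round(t,1)
def plate_pose(c,im,z=0.006,roi=None):
    g=cv2.cvtColor(im,cv2.COLOR_RGB2HSV); m=((g[:,:,1]<45)&(g[:,:,2]>140)).astype(np.uint8)
    if roi is not None: k=np.zeros_like(m);k[roi[1]:roi[3],roi[0]:roi[2]]=1;m*=k
    m=cv2.morphologyEx(m,cv2.MORPH_CLOSE,np.ones((5,5)))
    ct=max(cv2.findContours(m,0,2)[0],key=cv2.contourArea)[:,0]
    return cv2.minAreaRect(ray(c,ct,z)[:,:2].astype(np.float32)*1000)
E
python3 - <<'E'
from h import *
im=cv2.imread('pics/top0.png')[:,:,::-1].copy(); c=cam('top')
print(plate_pose(c,im,roi=(260,150,390,260)))
for n,p,z in [('nut',(319,199),.036),('lock',(291,217),.05),('wr jaw',(427,193),.01),('restend',(422,247),.01),('rest top',(425,217),.016),('tips',(421,188),.01),('tips2',(435,188),.01)]: print(n,ray(c,p,z).round(3))
c=cam('side')
for n,p,z in [('nut',(321,205),.036),('lock',(345,226),.06),('wr',(330,137),.01)]: print(n,ray(c,p,z).round(3))
E
```

```text
((490.14788818359375, 20.487869262695312), (234.84097290039062, 295.1322326660156), 12.92023754119873)
nut [[0.518 0.026 0.036]]
lock [[0.452 0.125 0.05 ]]
wr jaw [[ 0.544 -0.367  0.01 ]]
restend [[ 0.348 -0.346  0.01 ]]
rest top [[ 0.456 -0.357  0.016]]
tips [[ 0.563 -0.346  0.01 ]]
tips2 [[ 0.563 -0.397  0.01 ]]
nut [[0.515 0.041 0.036]]
lock [[0.42  0.146 0.06 ]]
wr [[ 0.505 -0.356  0.01 ]]
```

Run:
```python
from h import *
print(shift((.465,.09,.2),102.9), manip.sense()['q'])
```

```text
(array([-429.5, -425.1,   22.4]), np.float64(-26.9)) [-78.40866026  23.94533814  -0.58931577  92.4828285    0.26886823
  63.63703723  -3.03739784]
```

Request:
{"api": "drive_tool", "payload": {"motion": [[[-28,-28,0,-2.7],[-57,-56,0,-5.4],[-85,-85,0,-8],[-113,-113,0,-10],[-141,-141,0,-13],[-170,-169,0,-16],[-198,-197,0,-19],[-226,-225,0,-22],[-254,-253,0,-24],[-282,-281,0,-26.9]]], "fingers": -0.1}}

```text
time_s: 0.93
tool_pos: [0.3571, 0.2638, 0.2225]
orientation: [[-0.974, -0.225, -0.0], [-0.225, 0.974, 0.0], [0.0, 0.0, -1.0]]
ft_force: [1.6, 0.6, -0.0]
gripper_width: 0.0423
gripper_force: 0.0
```

Run:
```python
from h import *
print(shift((.465,.09,.2),102.9), manip.sense()['q'], manip.sense()['tool_pos'])
```

```text
(array([ -65.9, -193.7,   22.4]), np.float64(0.1)) [-48.64819082   5.00852032   8.71046352 117.20960306  -0.90376114
  57.84214315  63.53082683] [0.35714763 0.26382906 0.22246412]
```

Request:
{"api": "drive_tool", "payload": {"motion": [[[-13,-38,4,0],[-26,-76,9,0],[-40,-116,13,0],[-53,-155,18,0],[-66,-194,22,0],[-66,-194,22,0],[-66,-194,22,0]]]}}

```text
time_s: 1.52
tool_pos: [0.4649, 0.0894, 0.2]
orientation: [[-0.976, -0.22, -0.001], [-0.22, 0.976, -0.001], [0.001, -0.001, -1.0]]
ft_force: [-0.2, 0.5, -0.0]
gripper_width: 0.0422
gripper_force: 0.0
```

Run:
```python
from h import *
s=manip.sense();print(s['tool_pos'],s['q'],s['gripper_width'])
im=manip.snapshot('wrist');cv2.imwrite('pics/w1.png',im[:,:,::-1])
c=cam('wrist',s);import pickle;pickle.dump(c,open('w1.pkl','wb'))
print(plate_pose(c,im))
print(proj(c,[(.519,.027,.036),(.445,.128,.06),(.421,.123,.06)]))
```

```text
[0.46487241 0.08944392 0.20003838] [-32.24938092  10.05223565  19.59952621 115.2820223   -4.0323685
  55.35344501  92.07480044] 0.042239393972702675
((488.4531555175781, 22.351760864257812), (235.36941528320312, 295.9490966796875), 12.725044250488281)
[[258.64974195 226.68739178]
 [363.31770089 188.71010325]
 [364.600067   164.78702493]]
```

View pics/w1.png

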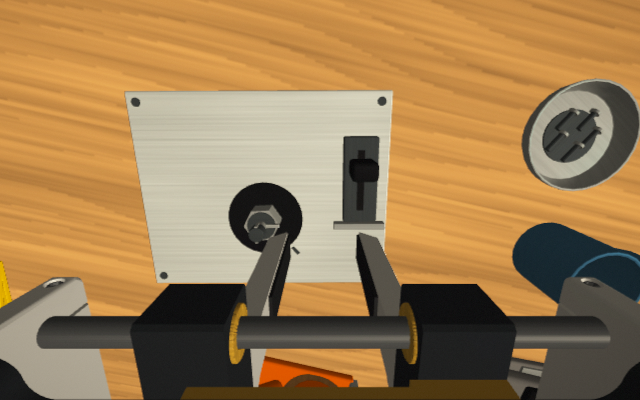

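The wrist view shows the block at (364,168) at the track's free end, the crossbar at (358,226), and the nut at (262,222). All three agree with the plate pose.

Run:
```python
from h import *
print(shift((.4198,.1236,.1),102.8),shift((.4198,.1236,.044),102.8))
im=cv2.imread('pics/w1.png')[170:270,210:320];cv2.imwrite('pics/w1c.png',cv2.resize(im,None,fx=6,fy=6,interpolation=2)[:600])
```

```text
(array([ 36.1,  41.7, 100.2]), np.float64(0.1)) (array([ 36.1,  41.7, 156.2]), np.float64(0.1))
```

View pics/w1c.png

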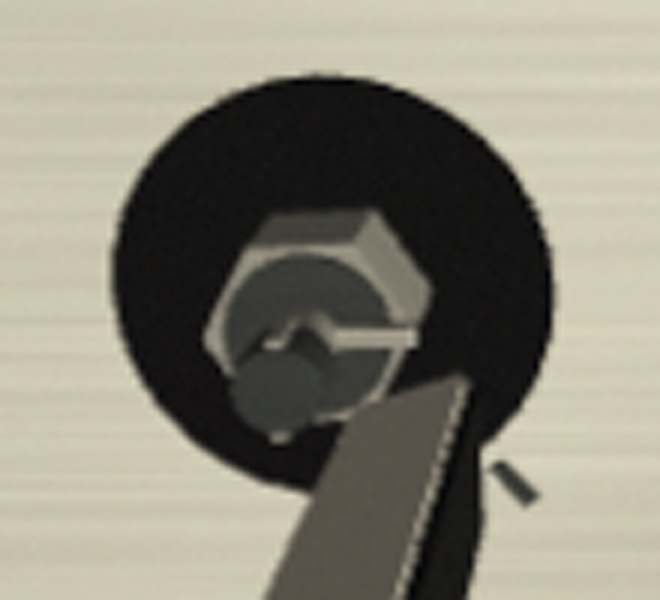

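The crop shows the rib running from about (264,226) to (279,226) in the full picture, pointing along plate +y. The short mark is at (296,250).

Request:
{"api": "drive_tool", "payload": {"motion": [[[18,20,30,0],[36,42,65,0],[36,42,100,0],[36,42,130,0],[36,42,156,0],[36,42,156,0]]]}}

```text
time_s: 2.07
tool_pos: [0.417, 0.1248, 0.041]
orientation: [[-0.974, -0.226, -0.006], [-0.226, 0.974, -0.002], [0.006, -0.001, -1.0]]
ft_force: [-1.7, 0.0, -1.3]
gripper_width: 0.0422
gripper_force: 0.0
```

Request:
{"api": "drive_tool", "payload": {"motion": [[[0,0,0,0],[0,0,0,0],[0,0,0,0],[0,0,0,0]]], "fingers": -0.6, "grip_force": 15}}

```text
time_s: 2.4
tool_pos: [0.4208, 0.1237, 0.046]
orientation: [[-0.975, -0.223, 0.002], [-0.223, 0.975, 0.0], [-0.002, -0.0, -1.0]]
ft_force: [2.2, -9.5, -4.5]
gripper_width: 0.0277
gripper_force: 15.0
```

Run:
```python
from h import *
import pickle
c=pickle.load(open('w1.pkl','rb'))
a=ray(c,[(264.5,226.3),(279.3,226.2)],.036);print(a)
d=a[1]-a[0];print('rib world deg',np.degrees(np.arctan2(d[1],d[0])))
m=ray(c,[(292.5,247.5),(299,253.5)],.006);print(m)
print(manip.sense()['tool_pos'],manip.sense()['ft_force'])
```

```text
[[0.51706343 0.03344779 0.036     ]
 [0.51322017 0.04993114 0.036     ]]
rib world deg 103.12459275449486
[[0.54950008 0.06946274 0.006     ]
 [0.55583731 0.07919857 0.006     ]]
[0.42080352 0.12369428 0.04602907] [ 2.2005665  -9.49733806 -4.49126419]
```

Request:
{"api": "drive_tool", "payload": {"motion": [[[-10,0,0,0],[-20,0,0,0],[-30,0,0,0],[-40,0,0,0],[-48,0,0,0],[-53,0,0,0],[-54,0,0,0],[-54,0,0,0]]], "grip_force": 25}}

```text
time_s: 3.07
tool_pos: [0.4686, 0.1346, 0.0449]
orientation: [[-0.975, -0.223, -0.008], [-0.223, 0.975, -0.002], [0.008, -0.001, -1.0]]
ft_force: [-24.4, -11.8, 11.4]
gripper_width: 0.0278
gripper_force: 25.0
```

Request:
{"api": "drive_tool", "payload": {"motion": [[[0,0,0,0],[0,0,0,0],[0,0,0,0],[0,0,0,0]]], "fingers": 0}}

```text
time_s: 3.4
tool_pos: [0.4733, 0.1369, 0.0455]
orientation: [[-0.975, -0.224, 0.002], [-0.224, 0.975, 0.001], [-0.002, 0.0, -1.0]]
ft_force: [-0.7, 0.6, 0.3]
gripper_width: 0.0464
gripper_force: 0.0
```

Request:
{"api": "drive_tool", "payload": {"motion": [[[0,0,-25,0],[0,0,-60,0],[0,0,-80,0]]], "fingers": 0.5}}

```text
time_s: 3.65
tool_pos: [0.4734, 0.1365, 0.1274]
orientation: [[-0.975, -0.224, 0.002], [-0.224, 0.975, 0.001], [-0.002, 0.0, -1.0]]
ft_force: [1.0, 0.3, 0.2]
gripper_width: 0.0634
gripper_force: 0.0
```

Run:
```python
from h import *
s=manip.sense();print(s['tool_pos'],s['q'])
print(shift((.5183,.0281,.12),74),shift((.5183,.0281,.028),74))
im=manip.snapshot('side');cv2.imwrite('pics/s1.png',cv2.resize(im[160:260,270:400],None,fx=5,fy=5)[:,:,::-1])
```

```text
[0.47337425 0.1365096  0.12740017] [-34.17843214  17.96015799  16.9870229  116.5687372   -7.15208065
  46.30803904  89.88361541]
(array([ -19.5, -115.7,    7.4]), np.float64(28.9)) (array([ -19.3, -115.7,   99.4]), np.float64(28.9))
```

View pics/s1.png

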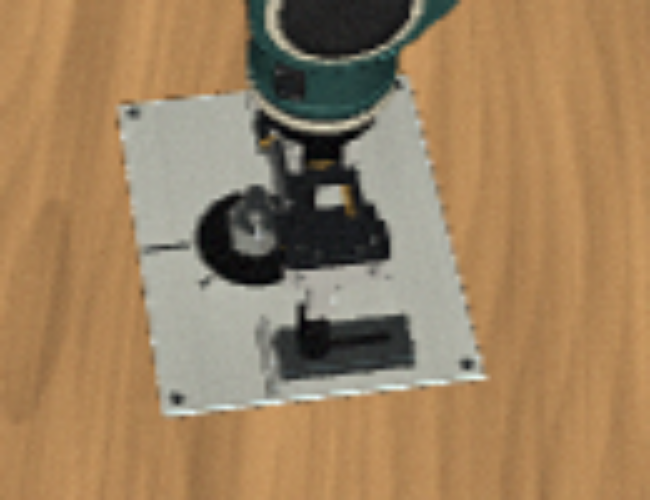

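Request:
{"api": "drive_tool", "payload": {"motion": [[[-5,-30,0,7],[-10,-60,0,14],[-15,-90,0,21],[-19.5,-116,0,29],[-19.5,-116,30,29],[-19.5,-116,65,29],[-19.5,-116,98,29],[-19.5,-116,98,29],[-19.5,-116,98,29]]]}}

```text
time_s: 4.45
tool_pos: [0.5178, 0.0276, 0.0259]
orientation: [[-0.961, 0.277, -0.0], [0.277, 0.961, -0.0], [0.0, -0.0, -1.0]]
ft_force: [-0.6, -0.7, 1.2]
gripper_width: 0.0704
gripper_force: 0.0
```

Request:
{"api": "drive_tool", "payload": {"motion": [[[0,0,0,0],[0,0,0,0],[0,0,0,0],[0,0,0,0],[0,0,0,0]]], "fingers": -0.5, "grip_force": 30}}

```text
time_s: 4.87
tool_pos: [0.5176, 0.0278, 0.0267]
orientation: [[-0.961, 0.277, 0.0], [0.277, 0.961, 0.0], [-0.0, 0.0, -1.0]]
ft_force: [0.4, 0.1, -0.0]
gripper_width: 0.0409
gripper_force: 0.0
```

Run:
```python
from h import *
s=manip.sense();print(s['tool_pos'],s['q'],s['ft_force'],s['ft_torque'],s['gripper_width'])
```

```text
[0.51763968 0.02780786 0.02673113] [-23.45374402  30.927621    20.9174969  115.93040496 -18.10969657
  36.18685882  83.42179953] [ 0.43600936  0.14675065 -0.00716947] [-0.01127477  0.04519174  0.00583014] 0.040916349568043894
```

Request:
{"api": "drive_tool", "payload": {"motion": [[[0,0,0,0],[0,0,0,0],[0,0,0,0]]]}}

```text
time_s: 5.12
tool_pos: [0.5179, 0.0287, 0.0267]
orientation: [[-0.961, 0.276, 0.001], [0.276, 0.961, 0.001], [-0.0, 0.001, -1.0]]
ft_force: [1.2, 5.7, 1.3]
gripper_width: 0.0358
gripper_force: 30.0
```

Request:
{"api": "drive_tool", "payload": {"motion": [[[0,0,0,6],[0,0,0,12],[0,0,0,18],[0,0,0,24],[0,0,0,30],[0,0,0,36],[0,0,0,42],[0,0,0,48],[0,0,0,51],[0,0,0,51]]]}}

```text
time_s: 5.95
tool_pos: [0.5191, 0.0301, 0.0268]
orientation: [[-0.388, 0.922, 0.003], [0.922, 0.388, 0.002], [0.001, 0.003, -1.0]]
ft_force: [10.3, 12.4, -6.4]
gripper_width: 0.0358
gripper_force: 30.0
```

Run:
```python
from h import *
s=manip.sense();R=s['orientation'];print(s['tool_pos'],s['q'],s['ft_force'],s['ft_torque'],s['gripper_width'],np.degrees(np.arctan2(R[1,1],R[0,1])))
```

```text
[0.51908803 0.03012427 0.02680035] [-33.61217827  33.86544488  33.747002   116.12458355 -29.98474598
  38.47807029  42.51551534] [10.26577025 12.41959275 -6.39972983] [ 2.90391863 -2.04951843  0.00305226] 0.03581824469814482 22.851577020642484
```

Gripped across the flats and turned, so the nut is at about 1.30. Now I release and go to the wrench.

Request:
{"api": "drive_tool", "payload": {"motion": [[[0,0,0,0],[0,0,0,0],[0,0,0,0],[0,0,0,0]]], "fingers": 0.3}}

```text
time_s: 6.28
tool_pos: [0.5174, 0.0275, 0.0265]
orientation: [[-0.389, 0.921, -0.0], [0.921, 0.389, -0.0], [-0.0, -0.0, -1.0]]
ft_force: [-1.1, -0.7, -0.1]
gripper_width: 0.0591
gripper_force: 0.0
```

Request:
{"api": "drive_tool", "payload": {"motion": [[[0,0,-35,0],[0,0,-75,0],[0,0,-115,0],[0,0,-150,7],[0,0,-170,14],[0,0,-170,21],[0,0,-170,28],[0,0,-170,35]]]}}

```text
time_s: 6.95
tool_pos: [0.5175, 0.0277, 0.1969]
orientation: [[0.215, 0.977, 0.001], [0.977, -0.215, 0.001], [0.001, 0.0, -1.0]]
ft_force: [-0.9, 0.3, -0.2]
gripper_width: 0.0611
gripper_force: 0.0
```

Run:
```python
from h import *
s=manip.sense()
print(s['tool_pos'],s['q'],shift((.48,-.36,.2)))
im=manip.snapshot('top');c=cam('top')
cv2.imwrite('pics/t2.png',im[:,:,::-1])
```

```text
[0.5174866  0.02769437 0.19690354] [-49.84238496  21.22310653  53.42301457 110.44018137 -20.07020911
  58.12578047   0.12743914] (array([-386.7,   46.8,   -3.4]), 0)
```

Request:
{"api": "drive_tool", "payload": {"motion": [[[-38,5,0,7],[-76,9,0,14],[-114,14,0,21],[-152,19,0,28],[-190,23,0,35],[-228,28,0,42],[-266,33,0,49],[-304,37,0,56],[-342,42,0,63],[-380,47,0,70]]]}}

```text
time_s: 7.83
tool_pos: [0.4834, -0.3555, 0.1962]
orientation: [[0.991, 0.135, -0.0], [0.135, -0.991, 0.001], [-0.0, -0.001, -1.0]]
ft_force: [1.3, 1.1, 0.6]
gripper_width: 0.061
gripper_force: 0.0
```

Request:
{"api": "drive_tool", "payload": {"motion": [[[0,0,0,7],[0,0,0,14],[0,0,0,14]]]}}

```text
time_s: 8.08
tool_pos: [0.4833, -0.3546, 0.1959]
orientation: [[0.994, -0.111, -0.001], [-0.111, -0.994, -0.0], [-0.001, 0.0, -1.0]]
ft_force: [0.1, 1.5, 0.3]
gripper_width: 0.0611
gripper_force: 0.0
```

Run:
```python
from h import *
import pickle
s=manip.sense();print(s['tool_pos'],s['q'],s['gripper_width'],s['orientation'][:,1])
im=manip.snapshot('wrist');cv2.imwrite('pics/w2.png',im[:,:,::-1])
pickle.dump(cam('wrist',s),open('w2.pkl','wb'))
```

```text
[ 0.48325512 -0.35462514  0.19593861] [-12.03322013  39.43582545  67.0008817   99.23639745 -38.90006965
  68.37277269 -30.61427289] 0.061093052896810794 [-1.11174399e-01 -9.93800851e-01  3.48479796e-04]
```

View pics/w2.png

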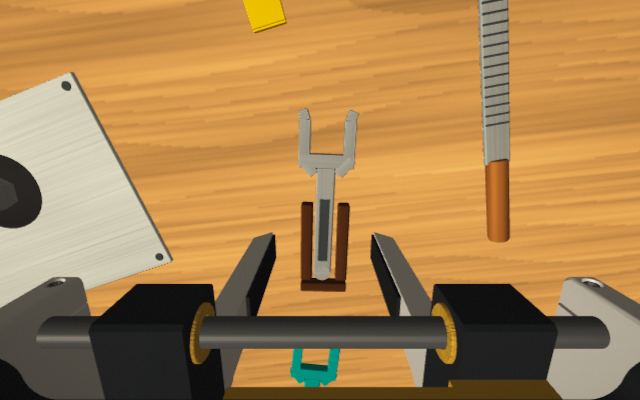

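The wrench's tips are at (304,109) and (353,111), the jaw back is near row 155, the shank centre is at (326,190), and the handle end is at (322,278).

Run:
```python
from h import *
import pickle
c=pickle.load(open('w2.pkl','rb'))
im=cv2.imread('pics/w2.png')
g=cv2.cvtColor(im,cv2.COLOR_BGR2HSV)
m=((g[:,:,1]<50)&(g[:,:,2]>70)).astype(np.uint8); k=np.zeros_like(m);k[100:282,294:362]=1;m*=k
m=cv2.morphologyEx(m,cv2.MORPH_CLOSE,np.ones((5,5)))
ct=max(cv2.findContours(m,0,2)[0],key=cv2.contourArea);M=np.zeros_like(m);cv2.drawContours(M,[ct],-1,1,-1)
mid=[]
for r in range(105,282,8):
    x=np.where(M[r])[0]
    if len(x): print(r,x.min(),x.max(),len(x),ray(c,[(x.min(),r),(x.max(),r)],.012)[:,:2].round(4).ravel()); 
    if 180<=r<275 and len(x): mid.append(((x.min()+x.max())/2,r))
p=ray(c,mid,.012)[:,:2];vx,vy,x0,y0=cv2.fitLine(p.astype(np.float32),2,0,.01,.01).ravel();print('dir',np.degrees(np.arctan2(vy,vx))%180,x0,y0)
```

```text
113 299 357 19 [ 0.5688 -0.3377  0.5617 -0.4008]
121 300 355 20 [ 0.5603 -0.3376  0.5536 -0.3979]
129 300 355 21 [ 0.5518 -0.3365  0.545  -0.3972]
137 300 355 21 [ 0.5432 -0.3354  0.5364 -0.3965]
145 300 354 21 [ 0.5345 -0.3342  0.5277 -0.3946]
153 299 353 22 [ 0.5257 -0.3319  0.5189 -0.3927]
161 299 353 55 [ 0.5167 -0.3307  0.5099 -0.392 ]
169 305 348 44 [ 0.5069 -0.3363  0.5013 -0.3855]
177 317 334 18 [ 0.496  -0.349   0.4939 -0.3685]
185 317 333 17 [ 0.4866 -0.3479  0.4846 -0.3664]
193 317 333 17 [ 0.4771 -0.3467  0.475  -0.3654]
201 317 332 16 [ 0.4674 -0.3456  0.4654 -0.3633]
209 316 332 17 [ 0.4577 -0.3433  0.4556 -0.3622]
217 316 332 17 [ 0.4477 -0.3421  0.4456 -0.3612]
225 316 331 16 [ 0.4376 -0.3409  0.4356 -0.3589]
233 315 331 17 [ 0.4274 -0.3384  0.4252 -0.3579]
241 315 330 16 [ 0.417  -0.3372  0.4149 -0.3555]
249 315 330 16 [ 0.4064 -0.3359  0.4043 -0.3544]
257 315 330 16 [ 0.3956 -0.3346  0.3935 -0.3533]
265 314 329 16 [ 0.3848 -0.3321  0.3827 -0.3509]
273 315 329 15 [ 0.3735 -0.332   0.3715 -0.3497]
dir 171.50046 0.43052176 -0.3489937
```

Run:
```python
from h import *
print(shift((.4797,-.3562,.021),81.5))
```

```text
(array([ -3.5,   2.6, 175.1]), np.float64(2.6))
```

Request:
{"api": "drive_tool", "payload": {"motion": [[[-2,1,35,2.4],[-3.5,2.5,75,2.4],[-3.5,2.5,110,2.4],[-3.5,2.5,145,2.4],[-3.5,2.5,165,2.4],[-3.5,2.5,174,2.4],[-3.5,2.5,174,2.4],[-3.5,2.5,174,2.4]]], "fingers": 0.1}}

```text
time_s: 8.8
tool_pos: [0.4807, -0.356, 0.0235]
orientation: [[0.99, -0.144, 0.001], [-0.144, -0.99, -0.0], [0.001, 0.0, -1.0]]
ft_force: [0.0, 0.0, 0.2]
gripper_width: 0.0516
gripper_force: 0.0
```

Request:
{"api": "drive_tool", "payload": {"motion": [[[0,0,0,0],[0,0,0,0],[0,0,0,0],[0,0,0,0],[0,0,0,0],[0,0,0,0],[0,0,0,0]]], "fingers": -0.8, "grip_force": 50}}

```text
time_s: 9.38
tool_pos: [0.4805, -0.3561, 0.023]
orientation: [[0.989, -0.147, 0.001], [-0.147, -0.989, -0.0], [0.001, 0.0, -1.0]]
ft_force: [-0.3, 1.3, 5.5]
gripper_width: 0.0208
gripper_force: 50.0
```

Run:
```python
from h import *
s=manip.sense();print(s['tool_pos'],s['q'],s['ft_force'],s['gripper_width'],s['orientation'][:,1])
```

```text
[ 0.48051977 -0.35606467  0.02295094] [ -4.75648825  50.38391253  54.8965904  105.21752081 -51.66082811
  53.47310599 -24.07465494] [-0.25319066  1.31442797  5.50576361] 0.02081153534209874 [-1.47217137e-01 -9.89104168e-01  2.42193569e-04]
```

Request:
{"api": "drive_tool", "payload": {"motion": [[[0,0,-25,0],[0,0,-55,0],[0,0,-80,0],[6,-32,-80,-7],[12,-64,-80,-14],[18,-96,-80,-21],[23,-128,-80,-28],[28,-158,-80,-35],[33,-188,-80,-42],[38,-216,-80,-49]]]}}

```text
time_s: 10.22
tool_pos: [0.5498, -0.1457, 0.1023]
orientation: [[0.756, 0.655, -0.0], [0.655, -0.756, 0.0], [-0.0, -0.001, -1.0]]
ft_force: [-0.2, 0.5, -5.0]
gripper_width: 0.0213
gripper_force: 50.0
```

Run:
```python
from h import *
s=manip.sense();print(s['tool_pos'],s['q'],s['ft_force'],s['gripper_width'])
print(shift((.5695,-.0904,.1),22.85))
```

```text
[ 0.54977932 -0.14572576  0.10230191] [-26.88095568  37.01896226  52.32753578 107.62816347 -36.26090465
  53.69999358  -6.51044682] [-0.20823097  0.54837302 -5.04535856] 0.02132872015572756
(array([ 51.1, -28.9,   2.3]), np.float64(-71.9))
```

Request:
{"api": "drive_tool", "payload": {"motion": [[[5,-3,0,-7],[10,-6,0,-14],[15,-9,0,-21],[20,-12,0,-28],[25,-15,0,-35],[31,-18,0,-42],[36,-21,0,-49],[41,-24,0,-56],[46,-27,0,-63],[51,-29,0,-70]]]}}

```text
time_s: 11.05
tool_pos: [0.5692, -0.0922, 0.1022]
orientation: [[-0.356, 0.934, -0.001], [0.934, 0.356, 0.0], [0.0, -0.001, -1.0]]
ft_force: [0.4, 0.4, -4.0]
gripper_width: 0.0207
gripper_force: 50.0
```

Request:
{"api": "drive_tool", "payload": {"motion": [[[0,0,0,-1.9],[0,0,0,-1.9],[0,0,0,-1.9]]]}}

```text
time_s: 11.3
tool_pos: [0.5693, -0.0928, 0.1023]
orientation: [[-0.38, 0.925, -0.001], [0.925, 0.38, -0.0], [0.0, -0.001, -1.0]]
ft_force: [-0.7, 0.2, -3.9]
gripper_width: 0.0212
gripper_force: 50.0
```

Run:
```python
from h import *
import pickle
s=manip.sense();print(s['tool_pos'],s['q'],s['ft_force'],s['gripper_width'],s['orientation'])
im=manip.snapshot('wrist');cv2.imwrite('pics/w3.png',im[:,:,::-1])
pickle.dump(cam('wrist',s),open('w3.pkl','wb'))
```

```text
[ 0.56927172 -0.09283063  0.1022903 ] [-20.36866019  31.24577747  34.77618955 106.1256916  -22.8020913
  49.72971077  47.85218645] [-0.67603907  0.19295546 -3.91534535] 0.021182977708971793 [[-3.79646453e-01  9.25131482e-01 -5.57367415e-04]
 [ 9.25131638e-01  3.79646478e-01 -6.48856568e-05]
 [ 1.51574812e-04 -5.40271839e-04 -9.99999843e-01]]
```

View pics/w3.png

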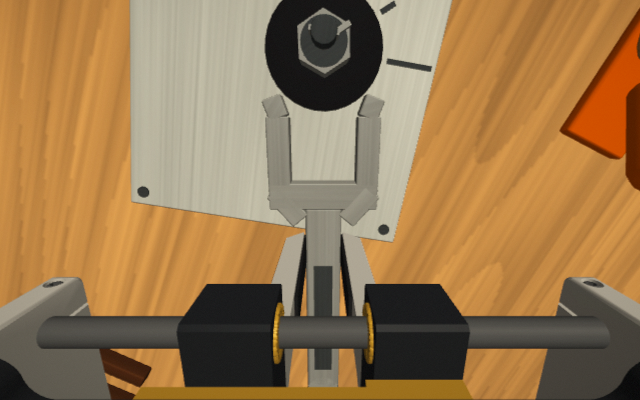

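The held wrench has inner jaw edges at columns 290 and 356 and its jaw back near row 183. The nut's flats are at columns 297 and 350, with corners at rows 8 and 77 on column 324, and the rib points at the short mark.

Run:
```python
from h import *
import pickle
c=pickle.load(open('w3.pkl','rb'));s=manip.sense();R=s['orientation'];t=s['tool_pos']
im=cv2.imread('pics/w3.png',0)
for r in (125,150,175): 
    e=np.abs(np.diff(im[r,255:395].astype(int)));print(r,255+np.where(e>20)[0])
for r in (35,43,50):
    e=np.abs(np.diff(im[r,285:365].astype(int)));print(r,285+np.where(e>25)[0])
T=lambda P:((P-t)@R*1000).round(1)
zt=t[2]-.023+.012
print('jaw',T(ray(c,[(290,150),(356.5,150),(323,181),(323,185)],zt)))
n=ray(c,[(297,43),(350.5,43),(324,8),(324,77),(324,42.5)],.032);print('nut',n.round(4),T(n))
```

```text
125 [264 287 288 289 290 354 355 356 357 358 380]
150 [265 266 288 289 290 291 354 355 356 357 379]
175 [266 267 289 291 292 353 354 355 356 377]
35 [296 297 299 300 346 348 349 350]
43 [297 298 299 300 346 347 348 349]
50 [297 298 301 345 348 349]
jaw [[ 62.7 -19.4  11. ]
 [ 62.7  18.1  11. ]
 [ 44.9  -0.8  11. ]
 [ 42.5  -0.8  11. ]]
nut [[0.5025 0.0204 0.032 ]
 [0.5368 0.0344 0.032 ]
 [0.5117 0.0472 0.032 ]
 [0.5281 0.0072 0.032 ]
 [0.5197 0.0277 0.032 ]] [[ 1.301e+02 -1.880e+01  7.030e+01]
 [ 1.301e+02  1.820e+01  7.030e+01]
 [ 1.514e+02 -2.000e-01  7.030e+01]
 [ 1.082e+02 -1.000e-01  7.030e+01]
 [ 1.304e+02 -1.000e-01  7.030e+01]]
```

Request:
{"api": "drive_tool", "payload": {"motion": [[[0,0.3,20,0],[0,0.3,40,0],[0,0.3,55,0],[0,0.3,65,0],[0,0.3,71,0],[0,0.3,71,0],[0,0.3,71,0]]]}}

```text
time_s: 11.93
tool_pos: [0.5701, -0.0928, 0.0319]
orientation: [[-0.381, 0.925, 0.0], [0.925, 0.381, -0.0], [-0.0, 0.0, -1.0]]
ft_force: [-0.2, -0.4, -3.8]
gripper_width: 0.0212
gripper_force: 50.0
```

Request:
{"api": "drive_tool", "payload": {"motion": [[[10,0,0,0],[20,0,0,0],[30,0,0,0],[36,0,0,0],[42,0,0,0],[48,0,0,0],[54,0,0,0],[59,0,0,0],[64,0,0,0],[64,0,0,0]]]}}

```text
time_s: 12.77
tool_pos: [0.5452, -0.0323, 0.0314]
orientation: [[-0.382, 0.924, -0.0], [0.924, 0.382, 0.0], [0.0, -0.0, -1.0]]
ft_force: [-0.1, -0.3, -3.9]
gripper_width: 0.0213
gripper_force: 50.0
```

Run:
```python
from h import *
import pickle
s=manip.sense();R=s['orientation'];t=s['tool_pos'];print(t,s['ft_force'],s['gripper_width'],R[:,0])
print('nut rel',(np.array([.5197,.0277,t[2]])-t)@R*1000)
im=manip.snapshot('wrist');cv2.imwrite('pics/w4.png',im[:,:,::-1])
```

```text
[ 0.54515844 -0.03231056  0.03139342] [-0.07010191 -0.25753177 -3.88304335] 0.02131364596465487 [-3.82367022e-01  9.24010433e-01  4.23565535e-04]
nut rel [ 6.51848488e+01 -5.77801199e-01  2.77138688e-02]
```

View pics/w4.png

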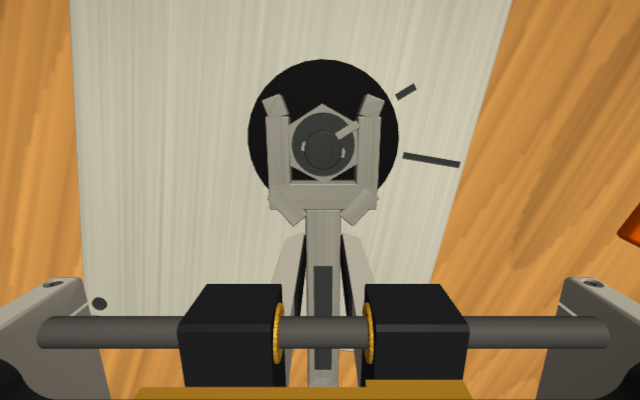

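Request:
{"api": "drive_tool", "payload": {"motion": [[[0,0,1,0],[0,0,2,0],[0,0,2,0]]]}}

```text
time_s: 13.07
tool_pos: [0.5454, -0.0337, 0.0293]
orientation: [[-0.381, 0.925, -0.0], [0.925, 0.381, -0.0], [-0.0, -0.0, -1.0]]
ft_force: [0.8, 0.1, -4.2]
gripper_width: 0.0211
gripper_force: 50.0
```

Request:
{"api": "drive_tool", "payload": {"motion": [[[0,0,0,0],[0,0,0,0],[0,0,0,0],[0,0,0,0],[0,0,0,0],[0,0,0,0]]], "fingers": 0}}

```text
time_s: 13.57
tool_pos: [0.5456, -0.0334, 0.0296]
orientation: [[-0.382, 0.924, 0.0], [0.924, 0.382, -0.0], [-0.0, 0.0, -1.0]]
ft_force: [-0.7, 0.6, -0.5]
gripper_width: 0.0472
gripper_force: 0.0
```

Run:
```python
from h import *
s=manip.sense();R=s['orientation'];t=s['tool_pos'];print(t,s['ft_force'],s['gripper_width'],R[:,0])
```

```text
[ 0.54556409 -0.03336236  0.02956426] [-0.69880719  0.56346439 -0.54935297] 0.047194028350496735 [-3.81563915e-01  9.24342449e-01 -1.28371307e-04]
```

Request:
{"api": "drive_tool", "payload": {"motion": [[[0,0,-30,0],[-15,0,-50,0],[-45,0,-50,0],[-78,0,-50,0],[-78,0,-25,0],[-78,0,-5,0],[-78,0,1,0],[-78,0,1,0],[-78,0,1,0]]]}}

```text
time_s: 14.32
tool_pos: [0.5753, -0.1054, 0.029]
orientation: [[-0.382, 0.924, -0.0], [0.924, 0.382, -0.0], [-0.0, -0.0, -1.0]]
ft_force: [1.2, -0.0, 1.3]
gripper_width: 0.047
gripper_force: 0.0
```

Request:
{"api": "drive_tool", "payload": {"motion": [[[0,0,0,0],[0,0,0,0],[0,0,0,0],[0,0,0,0],[0,0,0,0],[0,0,0,0]]], "fingers": -0.8, "grip_force": 40}}

```text
time_s: 14.82
tool_pos: [0.5755, -0.1054, 0.029]
orientation: [[-0.382, 0.924, 0.001], [0.924, 0.382, 0.0], [-0.0, 0.001, -1.0]]
ft_force: [-0.8, 1.7, 7.6]
gripper_width: 0.0213
gripper_force: 40.0
```

Run:
```python
from h import *
s=manip.sense();R=s['orientation'];t=s['tool_pos'];print(t,s['ft_force'],s['gripper_width'],R[:,0],s['q'])
print('nut rel',(np.array([.5197,.0277,t[2]])-t)@R*1000)
```

```text
[ 0.57551642 -0.10537469  0.02897363] [-0.81527139  1.70751778  7.60838852] 0.021269397603033674 [-3.81704282e-01  9.24284491e-01 -1.46704339e-04] [-16.01988028  38.05668461  30.9751916  106.5938692  -27.75689436
  42.96964485  52.76719113]
nut rel [ 1.44304238e+02 -7.95059312e-01 -2.16440304e-02]
```

Request:
{"api": "drive_tool", "payload": {"motion": [[[0.5,-12.5,0,5],[2,-25,0,10],[5,-37.5,0,15],[8.5,-49.5,0,20],[13.5,-61,0,25],[19,-72,0,30],[26,-83,0,35],[29.5,-87.5,0,37.5],[34,-93,0,40],[34,-93,0,40]]]}}

```text
time_s: 15.65
tool_pos: [0.4759, -0.1098, 0.0289]
orientation: [[0.305, 0.952, 0.001], [0.952, -0.305, -0.001], [-0.0, 0.001, -1.0]]
ft_force: [-5.8, -2.5, 11.0]
gripper_width: 0.0212
gripper_force: 40.0
```

Run:
```python
from h import *
s=manip.sense();R=s['orientation'];t=s['tool_pos'];print(t,s['ft_force'],s['ft_torque'],s['gripper_width'],np.degrees(np.arctan2(R[1,0],R[0,0])),s['q'])
print('nut rel',(np.array([.5197,.0277,t[2]])-t)@R*1000)
```

```text
[ 0.4758944  -0.10982834  0.02894178] [-5.83866456 -2.46585254 11.04740717] [-0.82333523  1.50633475 -0.01336329] 0.021192986998517085 72.25207761829199 [-24.33726427  33.80858621  41.73977323 120.53104986 -36.27622248
  38.70601479  24.24660253]
nut rel [ 1.44336175e+02 -2.01926764e-01 -5.63600525e-02]
```

Request:
{"api": "drive_tool", "payload": {"motion": [[[0,-2.5,0,1],[0.1,-5,0,2],[0.2,-7.5,0,3],[0.35,-10,0,4],[0.35,-10,0,4],[0.35,-10,0,4]]]}}

```text
time_s: 16.15
tool_pos: [0.4674, -0.1068, 0.0289]
orientation: [[0.368, 0.93, 0.001], [0.93, -0.368, -0.001], [-0.0, 0.002, -1.0]]
ft_force: [-1.4, -3.2, 7.2]
gripper_width: 0.0216
gripper_force: 40.0
```

```bash
cat > st.py <<'E'
from h import *
s=manip.sense();R=s['orientation'];t=s['tool_pos'];print(t,s['ft_force'],s['ft_torque'],s['gripper_width'],np.degrees(np.arctan2(R[1,0],R[0,0])),'F tool',np.array(s['ft_force'])@R)
print('nut rel',(np.array([.5197,.0277,t[2]])-t)@R*1000)
E
python3 st.py
```

```text
[ 0.46740254 -0.1068246   0.02894264] [-1.40055264 -3.15215094  7.23211097] [-1.19240368  0.15782348  0.06094699] 0.02158148945361286 68.40098851569623 F tool [-3.44940184 -0.13019153 -7.23088579]
nut rel [ 1.44329795e+02 -8.94272488e-01 -6.19334173e-02]
```

Request:
{"api": "drive_tool", "payload": {"motion": [[[0,-2.5,0,1],[0.1,-5,0,2],[0.2,-7.5,0,3],[0.35,-10,0,4],[0.35,-10,0,4],[0.35,-10,0,4]]]}}

```text
time_s: 16.65
tool_pos: [0.4582, -0.1029, 0.0289]
orientation: [[0.432, 0.902, 0.001], [0.902, -0.432, -0.001], [-0.0, 0.002, -1.0]]
ft_force: [0.5, -5.6, 8.6]
gripper_width: 0.0216
gripper_force: 40.0
```

```bash
python3 st.py
```

```text
[ 0.45823086 -0.10285993  0.02893635] [ 0.480322   -5.63360351  8.5840385 ] [-1.25527956  0.13367851  0.05650032] 0.021608167501641205 64.39783071654902 F tool [-4.87592408  2.88213265 -8.57744662]
nut rel [ 1.44303087e+02 -9.83587350e-01 -5.22100211e-02]
```

Request:
{"api": "drive_tool", "payload": {"motion": [[[0,-2.5,0,1],[0.1,-5,0,2],[0.2,-7.5,0,3],[0.2,-7.5,0,3],[0.2,-7.5,0,3]]]}}

```text
time_s: 17.07
tool_pos: [0.4516, -0.0995, 0.0289]
orientation: [[0.479, 0.878, 0.001], [0.878, -0.479, -0.001], [-0.0, 0.002, -1.0]]
ft_force: [0.3, -5.8, 8.2]
gripper_width: 0.0216
gripper_force: 40.0
```

```bash
python3 st.py
python3 - <<'E'
from h import *
im=manip.snapshot('wrist');cv2.imwrite('pics/w5.png',im[:,:,::-1])
E
```

```text
[ 0.45157555 -0.09949812  0.02894441] [ 0.26849755 -5.82641846  8.17871306] [-1.34037795  0.2278464   0.1011564 ] 0.021640234675090624 61.3978532685009 F tool [-4.98940003  3.03970155 -8.17170069]
nut rel [ 1.44288356e+02 -1.08192052e+00 -4.68465973e-02]
```

View pics/w5.png

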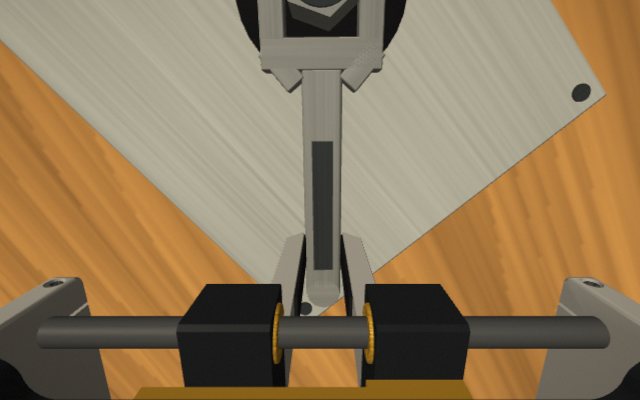

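Request:
{"api": "drive_tool", "payload": {"motion": [[[0,-2.5,0,1],[0.1,-5,0,2],[0.2,-7.5,0,3],[0.2,-7.5,0,3],[0.2,-7.5,0,3]]]}}

```text
time_s: 17.53
tool_pos: [0.4455, -0.0953, 0.0289]
orientation: [[0.523, 0.852, 0.002], [0.852, -0.523, -0.001], [0.0, 0.002, -1.0]]
ft_force: [3.1, -3.6, 6.7]
gripper_width: 0.0215
gripper_force: 40.0
```

```bash
python3 st.py
python3 - <<'E'
from h import *
im=manip.snapshot('top');c=cam('top')
p=proj(c,[(.52,.028,.03)])[0].astype(int);print(p)
a=cv2.resize(im[p[1]-25:p[1]+25,p[0]-30:p[0]+30],None,fx=12,fy=12,interpolation=2);cv2.imwrite('pics/t5.png',a[:,:,::-1])
E
```

```text
[ 0.44546488 -0.09528787  0.02893489] [ 3.11405281 -3.55249228  6.70748486] [-0.74979962 -0.56040815  0.07814674] 0.021518142703929842 58.43622020826793 F tool [-1.39433355  4.52570949 -6.6993781 ]
nut rel [ 1.43650964e+02 -1.12515406e+00  5.25275301e-02]
[318 198]
```

Request:
{"api": "drive_tool", "payload": {"motion": [[[0,-2.5,0,1],[0.1,-5,0,2],[0.2,-7.5,0,3],[0.2,-7.5,0,3],[0.2,-7.5,0,3]]]}}

```text
time_s: 18.0
tool_pos: [0.4398, -0.0906, 0.029]
orientation: [[0.567, 0.824, 0.003], [0.824, -0.567, -0.0], [0.001, 0.002, -1.0]]
ft_force: [7.2, 1.3, 3.6]
gripper_width: 0.0211
gripper_force: 40.0
```

```bash
python3 st.py
```

```text
[ 0.43976548 -0.09064811  0.02897627] [7.24853815 1.26278654 3.64345239] [ 0.15357882 -1.57809767  0.11542599] 0.021123988909206845 55.47526885320148 F tool [ 5.15348905  5.26399037 -3.62527744]
nut rel [142.80854297  -1.21902594   0.18991928]
```

Run:
```python
from h import *
ims={}
for n in('top','side'):
    im=manip.snapshot(n);c=cam(n);p=proj(c,[(.53,.03,.03)])[0].astype(int)
    ims[n]=cv2.resize(im[p[1]-28:p[1]+28,p[0]-28:p[0]+28],(392,392),interpolation=2)
w=manip.snapshot('wrist');cv2.imwrite('pics/w6raw.png',w[:,:,::-1])
a=np.hstack([ims['top'],ims['side']]);b=cv2.resize(w[0:160,140:540],None,fx=1.3,fy=1.3)
o=np.zeros((600,784,3),np.uint8);o[:392]=a;o[392:600,:520]=b
cv2.imwrite('pics/m6.png',o[:,:,::-1])
```

```text
(no output)
```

View pics/m6.png

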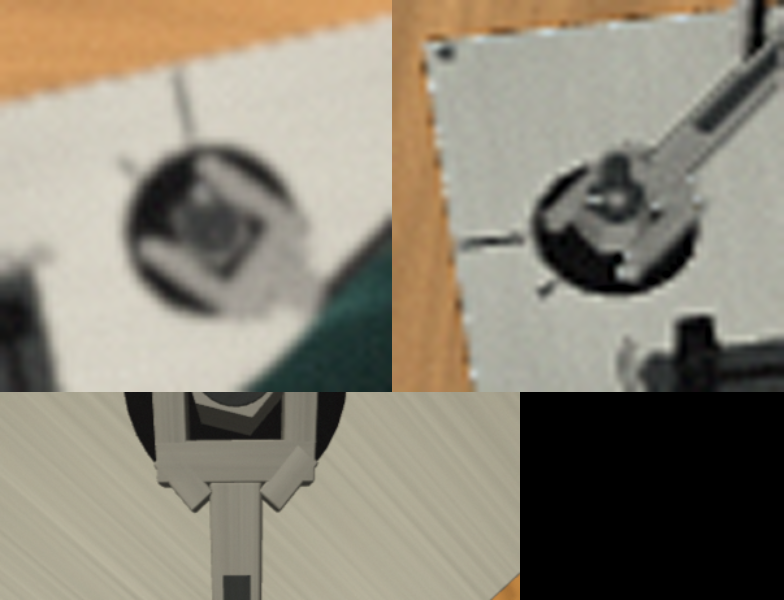

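The composite shows the rib near the long-mark direction, with the nut lagging the wrench slightly. I'll measure the hex edges in the wrist picture.

Run:
```python
from h import *
s=manip.sense();c=cam('wrist',s)
im=cv2.imread('pics/w6raw.png',0)
sub=cv2.resize(im[0:45,280:372],None,fx=4,fy=4,interpolation=2)
L=cv2.createLineSegmentDetector().detect(sub)[0][:,0]/4
for l in L:
    if np.hypot(l[2]-l[0],l[3]-l[1])<9: continue
    p=[(l[0]+280,l[1]),(l[2]+280,l[3])]
    P=ray(c,p,.032);d=P[1]-P[0];print(np.round(p,1).tolist(),'ang',round(np.degrees(np.arctan2(d[1],d[0]))%180,1),P[0,:2].round(4),P[1,:2].round(4))
# shank direction
e=[]
for r in (80,100,120,140,200,220,240):
    row=im[r].astype(int); g=np.abs(np.diff(row)); a=290+g[290:315].argmax();b=330+g[330:352].argmax(); e.append(((a+b)/2,r)); print(r,a,b,end=';')
P=ray(c,e,.018);v=cv2.fitLine(P[:,:2].astype(np.float32),2,0,.01,.01).ravel();print('shank',np.degrees(np.arctan2(v[1],v[0]))%180)
```

```text
[[358.29998779296875, 36.29999923706055], [282.6000061035156, 37.0]] ang 146.0 [ 0.5181 -0.004 ] [0.4886 0.016 ]
[[287.5, -0.20000000298023224], [290.29998779296875, 9.100000381469727]] ang 73.4 [0.4995 0.027 ] [0.4984 0.0233]
[[330.0, 10.300000190734863], [318.8999938964844, 11.699999809265137]] ang 151.6 [0.5132 0.0125] [0.5086 0.0149]
[[290.29998779296875, 8.5], [333.70001220703125, 19.399999618530273]] ang 133.0 [0.4986 0.0234] [0.5125 0.0084]
[[340.1000061035156, 5.099999904632568], [329.3999938964844, 10.600000381469727]] ang 169.9 [0.5182 0.0116] [0.5129 0.0126]
[[319.29998779296875, 11.5], [307.29998779296875, 9.0]] ang 134.7 [0.5088 0.0149] [0.5049 0.0189]
[[307.20001220703125, 8.899999618530273], [295.3999938964844, 0.5]] ang 113.3 [0.5049 0.0189] [0.5024 0.0247]
[[334.29998779296875, 19.0], [349.8999938964844, 0.0]] ang 13.0 [0.5128 0.0084] [0.523  0.0108]
[[358.29998779296875, 0.10000000149011612], [356.6000061035156, 35.79999923706055]] ang 54.3 [0.5262 0.0086] [ 0.5176 -0.0033]
[[282.79998779296875, 37.599998474121094], [281.3999938964844, 0.10000000149011612]] ang 55.9 [0.4885 0.0157] [0.4972 0.0285]
[[318.8999938964844, 38.0], [350.79998779296875, 38.099998474121094]] ang 145.3 [0.5024 0.0059] [ 0.5148 -0.0026]
80 301 342;100 300 341;120 301 340;140 301 340;200 311 340;220 312 340;240 305 342;shank 57.24832
```

The hex edges lie at 13° modulo 60, so the rib is at the long mark and the nut is at its stop, about 2.0. I'll back the wrench off within its play, then draw it off.

Request:
{"api": "drive_tool", "payload": {"motion": [[[0.1,5,0,-2],[0.4,10,0,-4],[0.8,15,0,-6],[1.4,20,0,-8],[2,25,0,-10],[3,30,0,-12],[3,30,0,-12]]]}}

```text
time_s: 18.73
tool_pos: [0.4641, -0.1038, 0.0287]
orientation: [[0.381, 0.925, -0.002], [0.925, -0.381, 0.004], [0.003, -0.004, -1.0]]
ft_force: [-6.8, 11.2, 25.8]
gripper_width: 0.0216
gripper_force: 40.0
```

```bash
python3 st.py
python3 - <<'E'
from h import *
s=manip.sense();c=cam('wrist',s)
im=cv2.cvtColor(manip.snapshot('wrist'),cv2.COLOR_RGB2GRAY)
sub=cv2.resize(im[0:45,280:372],None,fx=4,fy=4,interpolation=2)
L=cv2.createLineSegmentDetector().detect(sub)[0][:,0]/4
for l in L:
    if np.hypot(l[2]-l[0],l[3]-l[1])<12: continue
    p=[(l[0]+280,l[1]),(l[2]+280,l[3])]
    P=ray(c,p,.032);d=P[1]-P[0];print(np.round(p).tolist(),'ang',round(np.degrees(np.arctan2(d[1],d[0]))%180,1))
E
```

```text
[ 0.46413757 -0.10382978  0.02874026] [-6.78059846 11.19378926 25.79564704] [ 2.73820687  2.0800114  -0.06601677] 0.021552471688178504 67.61146022357555 F tool [  7.84057324 -10.62440634 -25.73597173]
nut rel [142.77770423   1.27791405   0.40068096]
[[363.0, 37.0], [287.0, 36.0]] ang 156.9
[[324.0, 12.0], [312.0, 8.0]] ang 143.6
[[349.0, 3.0], [337.0, 10.0]] ang 6.0
[[296.0, 8.0], [337.0, 20.0]] ang 142.6
[[312.0, 8.0], [301.0, 0.0]] ang 124.3
[[339.0, 19.0], [355.0, 0.0]] ang 22.3
[[287.0, 36.0], [287.0, 0.0]] ang 67.0
[[362.0, 5.0], [360.0, 36.0]] ang 67.0
[[364.0, 0.0], [363.0, 37.0]] ang 67.3
[[291.0, 38.0], [318.0, 38.0]] ang 157.6
```

The nut came back with the wrench because it is wedged in the jaws. I'll turn forward to the stop again and then pull straight off along the jaws.

Request:
{"api": "drive_tool", "payload": {"motion": [[[0.1,-5,0,2],[0.4,-10,0,4],[0.8,-15,0,6],[1.4,-20,0,8],[2,-25,0,10],[3,-30,0,12],[3.5,-32,0,13],[3.5,-32,0,13],[3.5,-32,0,13]]], "grip_force": 60}}

```text
time_s: 19.53
tool_pos: [0.4376, -0.0893, 0.0289]
orientation: [[0.581, 0.814, 0.002], [0.814, -0.581, 0.0], [0.001, 0.001, -1.0]]
ft_force: [5.7, 2.6, 3.2]
gripper_width: 0.0207
gripper_force: 60.1
```

```bash
python3 st.py
cat > hx.py <<'E'
from h import *
s=manip.sense();c=cam('wrist',s)
im=cv2.cvtColor(manip.snapshot('wrist'),cv2.COLOR_RGB2GRAY)
sub=cv2.resize(im[0:45,280:372],None,fx=4,fy=4,interpolation=2)
L=cv2.createLineSegmentDetector().detect(sub)[0][:,0]/4
for l in L:
    if np.hypot(l[2]-l[0],l[3]-l[1])<12: continue
    p=[(l[0]+280,l[1]),(l[2]+280,l[3])]
    P=ray(c,p,.032);d=P[1]-P[0];print(np.round(p).tolist(),'ang',round(np.degrees(np.arctan2(d[1],d[0]))%180,1))
E
python3 hx.py
```

```text
[ 0.43763574 -0.08931173  0.02886859] [5.66530886 2.61791565 3.19079164] [ 0.70771768 -1.05573201  0.20466117] 0.020749806751340465 54.49691745210608 F tool [ 5.42581682  3.09559573 -3.17933279]
nut rel [142.91581894  -1.14720044   0.20053059]
[[359.0, 36.0], [283.0, 37.0]] ang 145.2
[[328.0, 11.0], [314.0, 11.0]] ang 145.3
[[314.0, 11.0], [302.0, 6.0]] ang 124.6
[[291.0, 9.0], [335.0, 19.0]] ang 132.9
[[335.0, 19.0], [350.0, 0.0]] ang 12.8
[[283.0, 38.0], [281.0, 0.0]] ang 54.8
[[358.0, 0.0], [357.0, 36.0]] ang 54.1
[[333.0, 38.0], [359.0, 38.0]] ang 144.3
```

Request:
{"api": "drive_tool", "payload": {"motion": [[[-4,0,0,0],[-8,0,0,0],[-12,0,0,0],[-16,0,0,0],[-16,0,0,0]]]}}

```text
time_s: 20.0
tool_pos: [0.4308, -0.0986, 0.0291]
orientation: [[0.577, 0.817, 0.004], [0.816, -0.577, 0.006], [0.007, 0.0, -1.0]]
ft_force: [11.0, 19.7, -2.4]
gripper_width: 0.0213
gripper_force: 60.0
```

```bash
python3 st.py; python3 hx.py
```

```text
[ 0.43082764 -0.09856979  0.02914377] [11.02897766 19.71460189 -2.43320082] [ 4.7823804  -2.52050013  0.07256827] 0.021314556747140646 54.73629803976937 F tool [22.44647821 -2.37789127  2.59337445]
nut rel [154.40536043  -0.33652047   1.10787599]
[[360.0, 36.0], [285.0, 37.0]] ang 145.0
[[360.0, 0.0], [359.0, 36.0]] ang 54.4
[[285.0, 37.0], [284.0, 0.0]] ang 54.8
[[330.0, 38.0], [360.0, 38.0]] ang 144.6
```

Request:
{"api": "drive_tool", "payload": {"motion": [[[-5,0,0,0],[-10,0,0,0],[-15,0,0,0],[-20,0,0,0],[-25,0,0,0],[-30,0,0,0],[-36,0,0,0],[-42,0,0,0],[-48,0,0,0],[-48,0,0,0]]]}}

```text
time_s: 20.88
tool_pos: [0.3993, -0.1423, 0.0288]
orientation: [[0.582, 0.813, 0.001], [0.813, -0.582, 0.001], [0.001, 0.0, -1.0]]
ft_force: [-1.1, -1.6, 7.4]
gripper_width: 0.0209
gripper_force: 60.0
```

```bash
python3 st.py
python3 - <<'E'
from h import *
s=manip.sense();print(s['q'],np.hypot(*s['tool_pos'][:2]))
c=cam('top');im=manip.snapshot('top');cv2.imwrite('pics/t7.png',im[:,:,::-1])
print(proj(c,[(.52,.028,.032)]))
E
```

```text
[ 0.39932476 -0.14225303  0.02879172] [-1.09226566 -1.61995817  7.37277857] [-0.49700969  0.51996133 -0.01409861] 0.020860827945759854 54.41161052182351 F tool [-1.94557295  0.0567485  -7.37473376]
nut rel [208.26223614  -1.01422542   0.21039622]
[-23.82471637  30.48384351  46.98013194 129.22058214 -39.67549282
  35.60672184  17.29179238] 0.42390587188773726
[[318.47465202 198.613754  ]]
```

Request:
{"api": "drive_tool", "payload": {"motion": [[[0,0,0,0],[0,0,0,0],[0,0,0,0],[0,0,0,0],[0,0,0,0]]], "fingers": 0}}

```text
time_s: 21.35
tool_pos: [0.3992, -0.1418, 0.0284]
orientation: [[0.582, 0.814, -0.0], [0.814, -0.582, 0.0], [-0.0, -0.0, -1.0]]
ft_force: [0.4, -0.3, -0.1]
gripper_width: 0.0463
gripper_force: 0.0
```

Request:
{"api": "drive_tool", "payload": {"motion": [[[0,0,-30,0],[0,0,-70,0],[0,0,-110,0],[0,0,-150,0],[30,0,-180,0],[60,0,-190,0],[90,0,-190,0],[90,0,-190,0]]]}}

```text
time_s: 22.02
tool_pos: [0.4545, -0.0638, 0.2191]
orientation: [[0.576, 0.818, 0.002], [0.818, -0.576, 0.001], [0.002, 0.001, -1.0]]
ft_force: [0.1, 0.9, -1.5]
gripper_width: 0.0472
gripper_force: 0.0
```

Run:
```python
from h import *
s=manip.sense();c=cam('wrist',s);R=s['orientation'];print(s['tool_pos'],s['ft_force'])
w=manip.snapshot('wrist');cv2.imwrite('pics/w8.png',w[:,:,::-1]);im=cv2.cvtColor(w,cv2.COLOR_RGB2GRAY)
p=proj(c,[(.5197,.0277,.032),(.468,.135,.06)]);print(p)
x,y=p[0].astype(int);x0,y0=x-45,max(0,y-45)
sub=cv2.resize(im[y0:y+45,x0:x+45],None,fx=4,fy=4,interpolation=2)
for l in cv2.createLineSegmentDetector().detect(sub)[0][:,0]/4:
    if np.hypot(l[2]-l[0],l[3]-l[1])<9: continue
    q=[(l[0]+x0,l[1]+y0),(l[2]+x0,l[3]+y0)];P=ray(c,q,.032);d=P[1]-P[0]
    print(np.round(q).tolist(),'ang',round(np.degrees(np.arctan2(d[1],d[0]))%180,1),P[:,:2].round(3).tolist())
# lock: black block blob
t=manip.snapshot('top');a=cv2.imread('pics/top0.png')[:,:,::-1]
ct=cam('top');print('lock px locked/free',proj(ct,[(.468,.135,.06),(.42,.1236,.06)]))
d=cv2.absdiff(t,a.copy()).sum(2)>90
n,lab,st,cc=cv2.connectedComponentsWithStats(d.astype(np.uint8))
for i in range(1,n):
    if st[i,4]>12: print(st[i],cc[i].round())
```

```text
[ 0.45445891 -0.06376271  0.21908668] [ 0.08278445  0.92841829 -1.53708879]
[[324.40948184  86.27997277]
 [213.9003898   17.31459577]]
[[324.0, 45.0], [334.0, 47.0]] ang 136.5 [[0.543, 0.061], [0.55, 0.054]]
[[313.0, 47.0], [324.0, 45.0]] ang 152.3 [[0.532, 0.066], [0.543, 0.061]]
[[361.0, 74.0], [363.0, 84.0]] ang 68.3 [[0.559, 0.016], [0.555, 0.005]]
[[334.0, 46.0], [345.0, 52.0]] ang 121.3 [[0.55, 0.054], [0.557, 0.043]]
[[345.0, 52.0], [357.0, 64.0]] ang 101.4 [[0.557, 0.043], [0.561, 0.025]]
[[297.0, 56.0], [309.0, 48.0]] ang 175.7 [[0.513, 0.069], [0.528, 0.068]]
[[363.0, 93.0], [359.0, 105.0]] ang 40.0 [[0.55, -0.002], [0.54, -0.01]]
[[287.0, 70.0], [297.0, 56.0]] ang 16.8 [[0.496, 0.064], [0.513, 0.069]]
[[359.0, 105.0], [353.0, 115.0]] ang 23.8 [[0.54, -0.01], [0.528, -0.015]]
[[353.0, 115.0], [345.0, 122.0]] ang 7.9 [[0.528, -0.015], [0.517, -0.017]]
[[363.0, 84.0], [362.0, 93.0]] ang 52.9 [[0.555, 0.005], [0.549, -0.002]]
[[284.0, 93.0], [284.0, 82.0]] ang 52.8 [[0.48, 0.047], [0.487, 0.056]]
[[335.0, 128.0], [323.0, 129.0]] ang 153.7 [[0.505, -0.015], [0.492, -0.009]]
[[2
[... 1346 characters left out ...]
 [309.0, 82.0]] ang 56.1 [[0.503, 0.034], [0.508, 0.041]]
lock px locked/free [[288.08096773 212.31242998]
 [291.13861634 225.87154189]]
[ 255  179  124  200 6975] [330. 259.]
[418 187  18  56 350] [424. 214.]
[   58   294   201   106 10835] [156. 348.]
[326 310  11   8  43] [330. 314.]
[312 322  21   6  60] [322. 324.]
[310 333  17  14  99] [319. 340.]
[328 335   8   7  27] [331. 338.]
[346 334   4   8  18] [348. 337.]
[342 343  10   2  17] [346. 343.]
[327 344   8   8  17] [330. 347.]
[279 347  16   6  49] [287. 349.]
[340 354   4   7  15] [341. 357.]
[333 358   4  10  14] [335. 362.]
[ 254  361   82   39 1330] [288. 385.]
[313 361   9  13  31] [316. 366.]
[335 377  15  23 193] [343. 390.]
```

Run:
```python
from h import *
s=manip.sense();c=cam('wrist',s)
im=cv2.imread('pics/w8.png');g=cv2.cvtColor(im,cv2.COLOR_BGR2GRAY)
P=lambda x,y,z:np.array([.4885+x*.975-y*.2215,.022+x*.2215+y*.975,z])
print('block locked/free px',proj(c,[P(.005,.115,.06),P(-.045,.115,.06)]))
m=(g[:70,150:300]<28).astype(np.uint8);n,_,st,cc=cv2.connectedComponentsWithStats(m)
for i in range(1,n):
    if st[i,4]>40: print(st[i],(cc[i]+[150,0]).round(), ray(c,cc[i]+[150,0],.055).round(3))
# wrench: jaw back expected
u=np.array([.582,.813]);j=np.array([.5197,.0277])-u*.064
print('wrench jaw/end px',proj(c,[(*j,.012),(*(j-u*.15),.012)]))
sub=g[120:400,250:400]
for l in cv2.createLineSegmentDetector().detect(sub)[0][:,0]:
    if np.hypot(l[2]-l[0],l[3]-l[1])<22: continue
    q=l.reshape(2,2)+[250,120];W=ray(c,q,.018);d=W[1]-W[0];print(q.round().tolist(),round(np.degrees(np.arctan2(d[1],d[0]))%180,1),W[:,:2].round(3).tolist())
```

```text
block locked/free px [[211.67798107  10.54929432]
 [181.05649471  54.48669219]]
[  45    1   46   69 1150] [218.  30.] [[0.462 0.121 0.055]]
[ 73  25  35  45 167] [241.  47.] [[0.47  0.097 0.055]]
[139  55  11  15  94] [296.  64.] [[0.504 0.054 0.055]]
wrench jaw/end px [[323.6408393  139.99222974]
 [323.31066811 255.06386898]]
[[287.0, 243.0], [282.0, 278.0]] 44.8 [[0.369, -0.103], [0.332, -0.139]]
[[281.0, 278.0], [271.0, 316.0]] 39.2 [[0.331, -0.139], [0.284, -0.177]]
[[374.0, 315.0], [357.0, 249.0]] 69.6 [[0.402, -0.259], [0.437, -0.163]]
[[369.0, 350.0], [384.0, 376.0]] 81.9 [[0.364, -0.303], [0.357, -0.356]]
[[362.0, 235.0], [389.0, 312.0]] 74.2 [[0.454, -0.15], [0.421, -0.267]]
[[273.0, 315.0], [372.0, 315.0]] 144.6 [[0.287, -0.178], [0.399, -0.258]]
[[366.0, 348.0], [261.0, 348.0]] 144.6 [[0.362, -0.298], [0.239, -0.211]]
[[255.0, 313.0], [283.0, 235.0]] 34.5 [[0.269, -0.161], [0.371, -0.091]]
[[378.0, 385.0], [360.0, 352.0]] 80.1 [[0.34, -0.366], [0.352, -0.3]]
[[259.0, 349.0], [250.0, 387.0]] 39.8 [[0.236, -0.211], [0.182, -0.256]]
[[318.0, 264.0], [316.0, 202.0]] 55.6 [[0.
[... 1077 characters left out ...]
0]] 144.6 [[0.169, -0.273], [0.352, -0.403]]
[[262.0, 352.0], [283.0, 373.0]] 91.7 [[0.236, -0.217], [0.238, -0.265]]
[[322.0, 296.0], [337.0, 314.0]] 92.1 [[0.36, -0.192], [0.361, -0.228]]
[[287.0, 350.0], [303.0, 366.0]] 92.3 [[0.268, -0.236], [0.269, -0.271]]
[[251.0, 218.0], [265.0, 237.0]] 88.9 [[0.352, -0.049], [0.351, -0.08]]
[[381.0, 376.0], [369.0, 355.0]] 81.4 [[0.353, -0.352], [0.359, -0.311]]
[[341.0, 351.0], [371.0, 384.0]] 91.4 [[0.33, -0.281], [0.332, -0.357]]
[[344.0, 385.0], [313.0, 350.0]] 90.3 [[0.298, -0.335], [0.298, -0.257]]
[[251.0, 334.0], [346.0, 335.0]] 144.4 [[0.242, -0.184], [0.351, -0.263]]
[[327.0, 327.0], [251.0, 327.0]] 144.7 [[0.337, -0.237], [0.249, -0.175]]
```

```bash
python3 -c "
from plant import manip
print(manip.finish_job())"
```

```text
the job is handed in; nothing more can be done
None
```

I handed the job in with the lock at its locked end, the nut at the long mark (about 1.99 rad by camera) and the wrench flat on the plate, its jaw about 70 mm from the nut; no pass or fail came back, and while backing off the wrench I briefly turned the nut back to about 1.83 rad and then re-tightened it.

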